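Back the cartridge press off one ratchet notch

ROBOT

A 7-joint arm with a two-finger parallel gripper is mounted at the origin on a cart in front of the work surface, level with it; the furniture and walls round the work are solid. World frame = base frame: x ahead of the robot, y to its left, z up, the work surface at z = 0. Lengths are in m, angles in rad, forces in N, time in s.
With the tool pointing down it reaches from about 0.4 to 0.875 m from the base axis. Payload 4.4 kg.
Tool frame: the origin (TCP) lies between the finger pads; the fingertips stand bot.tips_ahead ahead of it and the grasp point (between the pads) is the TCP (bot.tips_ahead is the distance from the TCP to the fingertips, in m); z points along the fingers, y is the line along which they close (so a half turn about z gives the same grasp; the last joint's range is limited). The gripper opens to 85 mm and grips with 20 to 120 N. Pads are 22 mm wide; open, the fingers measure 114 mm over their backs; the gripper's body (76 mm by 85 mm) begins 54 mm behind the grasp point. The pads swing forward as they close: fully open they stand 13 mm farther back than shut.
Start: joints at [-0.066, 0.628, 0.038, 1.517, -0.027, 0.996, -0.02], TCP at [0.65, 0, 0.25] pointing down, gripper open.
Joint ranges: [-3.06, 3.06], [-0.37, 2.12], [-1.25, 1.32], [0.18, 2.47], [-1.1, 4.24], [0.23, 1.98], [-2.94, 2.94]. Speed limits (rad/s): [2.57, 2.57, 3.14, 3.14, 3.14, 3.14, 3.14].

INTERFACE

Orientations are given as a rotation vector (axis times angle).
In Python, from bench import bot, optics gives the robot as it stands. The module is installed in compiled form; this text tells all that it offers.
- The arm moves only by the tool drive_tool, never from a script. Its argument "targets" is a list of rows, each a list of 7 numbers: the shift along the world's x, y, z in cm, then the turn, a rotation vector about the world's x, y, z in degrees, then the opening, from 0 (shut) to 1 (fully open). A call has 1 to 20 rows; each row is the pose to reach, as a shift and turn from the pose commanded when the call began; what a row does not reach only later rows make up. A row lasts 1/12 s, in which the tool goes at most 41.7 mm and 7.16 degrees, less where a joint would pass 70% of its speed; a pose out of reach is approached as far as the arm can. A call with a gripper value outside its range is refused whole. The fingers move at their own pace and stop on an object; "force" is the grip in N (left out, the last holds). Time passes only in rows, so rows that repeat a pose let the fingers close. It gives the time, the measured TCP pose, the force, the opening and the grip force at its end, in the units of the state.
- bot.observe(): the state, without advancing time (a new reading comes with each control period).
- optics.snapshot(name): name is "scene" or "side" or "wrist"; returns a dict with "color" (384x512x3 uint8, red, green, blue), "camera_matrix" (3x3 intrinsics, pixels), "cam_to_world" (4x4, takes a point from camera to world coordinates); the wrist camera has in their place "hand_eye" (4x4, takes a point from camera to tool coordinates, whose origin is the TCP and whose axes are the flange's). Camera axes: x right, y down, z forward; pixel columns grow to the right and rows downward; lengths in m; the calibration is good to about 2 mm. A picture is of the moment at which its call begins: read the wrist's pose just before it. There is no depth.
- bot.job_done(): hands the job in; it is judged then, once.
The state is a dict: "time": time; "q": joint angles; "joint_vel": joint speeds; "effort": joint torques, N m; "ee_pos": TCP position; "tool_rot": TCP orientation; "contact_force": force on the tool from outside, world axes, zero at the start; "torque": the same for the moment, N m; "grip_width": finger opening in m; "gripper_force": force on a finger pad.
Only numpy, scipy, OpenCV 4.12 (cv2) and the standard library are available. Lean on these libraries where they do the work, as an engineer would, in place of code of your own. Each camera call takes 0.05 s, during which the arm holds its last target. There are 200 camera calls.

TASK

Take the pressure off the adhesive cartridge in the small press: with a fingertip push the pawl's upright lever over to the left, so that the pawl lifts off the ratchet wheel and stays off, push the wheel backward (its top to the left) by one notch, then tip the lever back to the right so that the pawl lies fully down in the next notch and holds the wheel there. Only touch and push, do not pinch or force anything; never wind the wheel forward, which would squeeze out adhesive, and leave the loose things round the press where they are.

Things in the scene. Friction and masses are not known exactly. Their poses are not given: they have to be found in the camera images.
- press: cartridge press, fixed to the bench: base 73 x 230 mm, upright aluminium plate with wheel and pawl on its front, adhesive cartridge lying along its left end. Origin on the worktop; x points away from the operator (along the wheel's shaft), y to the left (along cartridge and rack), z up. All sideways pushes of the job run along this y axis
- wheel_axis (a point): fixed point of the press on the wheel's level shaft, 85 mm above the worktop, in the plane of the four spokes. The shaft runs along the press's x. The dark steel ratchet wheel turns 26 mm behind the spokes: 10 mm thick, 80 mm across the tips of its 12 saw teeth, 7 mm deep, one notch every 30 degrees
- spoke_ball (a point): centre of the 15 mm black ball on the uppermost of four spokes; turns with the wheel, 54 mm from the shaft. Wheel at 0: ball 18 degrees right (-y) of straight up; one notch back: 12 degrees left of it. Pushed from its right side to the left it turns the wheel backward; about 2.5 N moves it, and friction keeps the wheel where it is left
- wheel (a joint): wheel angle, rad: 0 locked back against the lowered pawl in the present notch (starts at 0 to 0.1); positive is forward (top to the right, -y), negative backward (top to the left). One notch is 0.524, so one back is -0.52. A lowered pawl stops backward turning. In each notch it lies fully down while the wheel is 0 to 0.2 forward of locked; else it rides up on a tooth
- pawl_pivot (a point): fixed point of the press on the pawl's pivot (which runs along the press's x), 52 mm left of and 50 mm above the wheel's shaft, 25 mm behind the plane of the spokes. The pivot boss is 18 mm across; the upright plate, its front 11 mm behind this point, ends 21 mm above it
- pawl_knob (a point): centre of the 18 mm steel ball on the end of the pawl's upright throw-over lever (7 mm thick), 64 mm from the pivot; moves with the pawl. Pawl down in a notch: 27 mm right of and 58 mm above the pivot; pawl thrown off: 37 mm left of and 52 mm above it. Pushing the ball to the left lifts the pawl's nose off the wheel. The spoke balls stay at least 35 mm below it
- pawl (a joint): pawl angle, rad (90 g, under 2 N at the ball moves it): 0 fully down in a notch, about 0.1 on a tooth tip, growing as lever and nose swing to the left; balanced near 0.65. Past that the weight of the ball throws it over to its stop at 1.05, where the pawl stays off the wheel; pushed back to the right past the balance it falls onto the wheel by itself
- drip_dish: bystander, to be left alone: pale flat round dish, 63 mm across, 14 mm high, under the cartridge's outlet at the press's left end; origin at the centre of its underside
- block: bystander, to be left alone: small aluminium fixture block 25 x 40 x 21 mm in front of the press; origin at the centre of its underside
- thumb_nut: bystander, to be left alone: pale round thumb nut, 26 mm across, 17 mm high, in front of the press; origin at the centre of its underside
- coupling: bystander, to be left alone: brass coupling, 22 mm across, 25 mm high, right of the press; origin at the centre of its underside
- tape_roll: bystander, to be left alone: roll of tape lying flat, 68 mm across, 19 mm high, right of the press; origin at the centre of its underside
- parts_tub: bystander, to be left alone: round tub, 69 mm across, 30 mm high, at the right front; origin at the centre of its underside
- vial: bystander, to be left alone: capped glass vial standing up, 25 mm across, 50 mm high, left front of the press; origin at the centre of its underside

How it is judged:
By the outcome, as a careful person would: the job done as asked, in the order asked, and still so for the second after the job is handed in, with the robot touching nothing.
It also fails if it takes over 51 s, if anything falls off the work surface, if the arm or the gripper's body presses on something with over 40 N, if the wrist force passes 120 N, or if a joint passes its speed limit or range.

## Working session

There is one attempt and no reset: what is moved stays moved. The work goes in short steps, Python scripts to look and compute and a tool call to move; the robot and the scene stay as the last step left them, time stands still between calls to the robot, and variables do not carry over. Pictures are saved under pics/ and viewed, at most 10 in all, crops included, and the job is handed in when it is done.

Besides the shell and the picture viewer there is one more tool, called after "Call:" by a JSON object that holds its "api" and its "payload". drive_tool: Moves the arm, as the interface text tells. Its arguments: {"type":"object","properties":{"targets":{"type":"array","items":{"type":"array","items":{"type":"number"}}},"force":{"type":"number"}},"required":["targets"]}

```bash
mkdir -p pics; cat > h.py <<'E'
from bench import bot, optics
import numpy as np, cv2
from scipy.spatial.transform import Rotation as R
def snap(n,save=None):
    s=bot.observe(); p=optics.snapshot(n)
    if 'cam_to_world' in p: T=np.array(p['cam_to_world'])
    else:
        W=np.eye(4); W[:3,:3]=R.from_rotvec(s['tool_rot']).as_matrix(); W[:3,3]=s['ee_pos']; T=W@np.array(p['hand_eye'])
    if save: cv2.imwrite('pics/'+save,p['color'][:,:,::-1])
    return p['color'],np.array(p['camera_matrix']),T
def ray(K,T,u,v):
    d=T[:3,:3]@np.linalg.inv(K)@[u,v,1]; return T[:3,3],d/np.linalg.norm(d)
def onz(K,T,u,v,z):
    o,d=ray(K,T,u,v); return o+d*(z-o[2])/d[2]
def proj(K,T,P):
    c=np.linalg.inv(T)@np.append(P,1); q=K@c[:3]; return q[:2]/q[2]
def tri(r1,r2):
    (a,d),(b,e)=r1,r2
    s=np.linalg.lstsq(np.c_[d,-e],b-a,rcond=None)[0]; p,q=a+s[0]*d,b+s[1]*e
    return (p+q)/2,np.linalg.norm(p-q)
E
python3 - <<'E'
from h import *
for n in ['scene','side','wrist']:
    c,K,T=snap(n,n+'0.png'); print(n,K[0,0],T.round(3).tolist())
s=bot.observe(); print(s, bot.tips_ahead)
E
```

```text
scene 489.9665973074638 [[0.451, -0.505, 0.736, -0.343], [-0.892, -0.269, 0.363, -0.417], [0.015, -0.82, -0.572, 0.74], [0.0, 0.0, 0.0, 1.0]]
side 424.2860840389381 [[0.913, -0.268, 0.308, 0.104], [-0.409, -0.596, 0.691, -0.735], [-0.002, -0.757, -0.654, 0.799], [0.0, 0.0, 0.0, 1.0]]
wrist 312.23083292056873 [[1.0, -0.0, -0.001, 0.65], [-0.001, -0.964, -0.266, 0.068], [-0.001, 0.266, -0.964, 0.373], [0.0, 0.0, 0.0, 1.0]]
{'time': 0.15, 'q': array([-0.06576972,  0.62918104,  0.03846706,  1.51811127, -0.0269779 ,
        0.99633354, -0.01998699]), 'joint_vel': array([ 0.00112748, -0.00189759,  0.00053654, -0.00391107,  0.0016832 ,
       -0.00124409,  0.00043983]), 'effort': array([ 2.19518879e-03, -5.63800478e+01,  1.22790758e+00, -1.93650573e+01,
        1.11919764e-02,  7.40401709e-03, -1.44664841e-05]), 'ee_pos': array([ 6.49552085e-01, -3.49046209e-06,  2.49578627e-01]), 'tool_rot': array([-2.22072559e+00, -2.22068175e+00,  1.72501756e-03]), 'contact_force': array([0.2203172 , 1.01161562, 0.10102875]), 'torque': array([ 0.01510601, -0.03105211,  0.02111895]), 'gripper_force': 0.0, 'grip_width': 0.08536138994026708} 0.019
```

View images.

View pics/scene0.png

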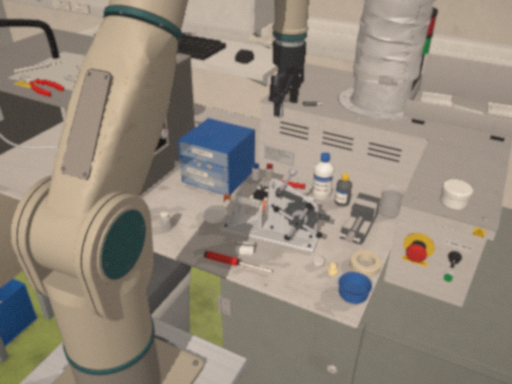

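View pics/side0.png

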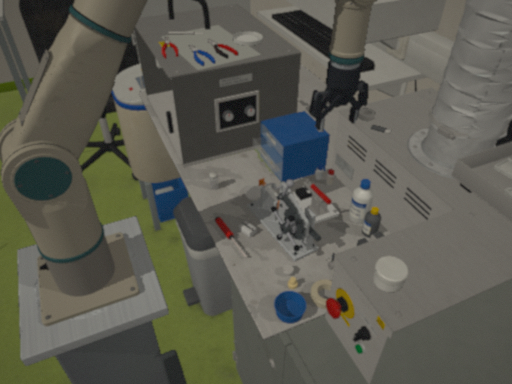

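```bash
python3 - <<'E'
from h import *
a=cv2.imread('pics/scene0.png')[165:275,215:355]; b=cv2.imread('pics/side0.png')[165:275,225:365]
f=lambda i:cv2.resize(i,None,fx=5,fy=5,interpolation=cv2.INTER_CUBIC)
cv2.imwrite('pics/sz.png',f(a)); cv2.imwrite('pics/dz.png',f(b))
E
```

```text
(no output)
```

View pics/sz.png

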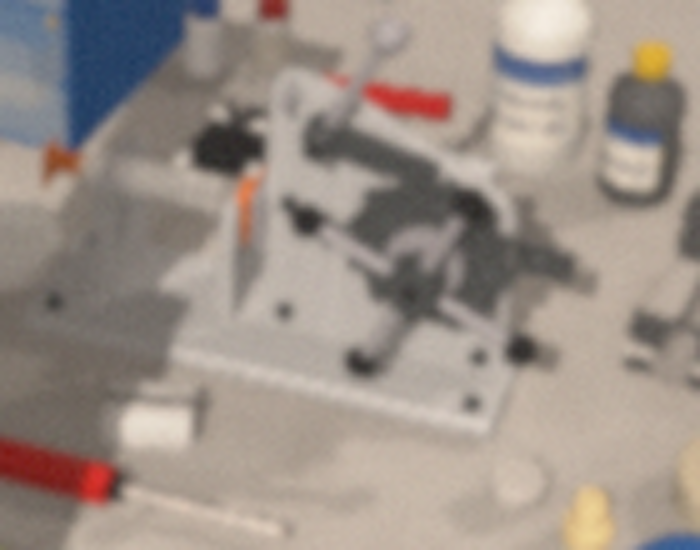

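View pics/dz.png

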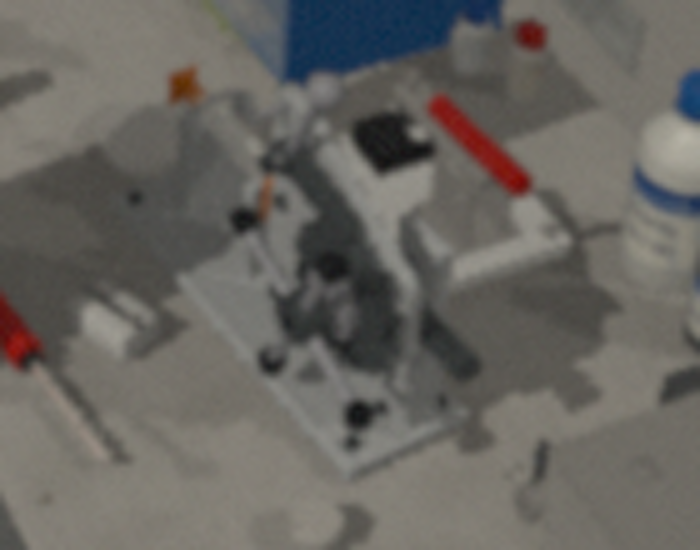

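View pics/wrist0.png

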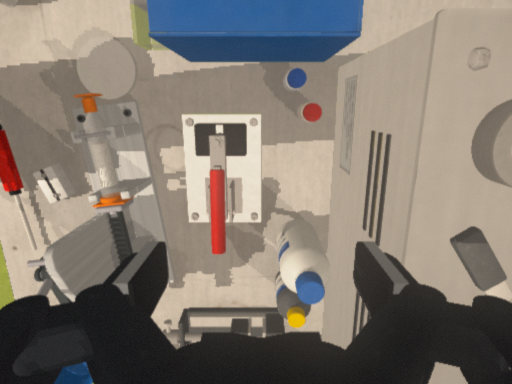

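```bash
python3 - <<'E'
from h import *
c1,K1,T1=snap('scene'); c2,K2,T2=snap('side')
S=dict(knob=(390,35),top=(470,208),left=(303,215),bot=(362,360),right=(520,350),fr=(490,428))
D=dict(knob=(323,88),top=(332,267),left=(243,218),bot=(270,360),right=(358,414),fr=(350,472))
P={}
for k in S:
    P[k],e=tri(ray(K1,T1,S[k][0]/5+215-.4,S[k][1]/5+165-.4),ray(K2,T2,D[k][0]/5+225-.4,D[k][1]/5+165-.4)); print(k,P[k].round(4),round(e,4))
B=np.array([P[k] for k in('top','left','bot','right')]); c=B.mean(0); print('hub',c.round(4))
u,s,v=np.linalg.svd(B-c); n=v[2]; print('normal',n,np.linalg.norm(B-c,axis=1))
yaw=np.arctan2(n[1],n[0]); print(np.degrees(yaw), bot.observe()['time'])
E
```

```text
knob [ 0.4751 -0.0958  0.195 ] 0.0026
top [ 0.4581 -0.1438  0.1324] 0.0028
left [ 0.4499 -0.0715  0.107 ] 0.001
bot [ 0.4516 -0.1025  0.0366] 0.0004
right [ 0.4612 -0.1719  0.0627] 0.0013
fr [ 0.4669 -0.1607  0.008 ] 0.0
hub [ 0.4552 -0.1224  0.0847]
normal [-0.99280305 -0.11863979  0.01633094] [0.05238832 0.05586482 0.0521581  0.05449213]
-173.18547920476846 0.25
```

The hub comes out at z = 84.7 mm (85 given), the spoke radius at 52–56 mm (54 given) and the knob within 3 mm of where the geometry puts it. Press yaw is about +6.8°, and the wheel sits about 0.1 forward. Next I go right of the knob, high, with the gripper shut.

Call:
{"api": "drive_tool", "payload": {"targets": [[0, 0, 3, 0, 0, 0, 0], [-2, 0, 5, 0, 0, 0, 0], [-5, 0, 5, 0, 0, 0, 0], [-8, 0, 5, 0, 0, 1, 0], [-11, 0, 5, 0, 0, 2, 0], [-14, 0, 5, 0, 0, 3, 0], [-16.8, -2, 5, 0, 0, 4, 0], [-16.8, -5, 5, 0, 0, 5, 0], [-16.8, -8, 5, 0, 0, 6, 0], [-16.8, -11, 5, 0, 0, 6.8, 0], [-16.8, -13.4, 5, 0, 0, 6.8, 0], [-16.8, -13.4, 5, 0, 0, 6.8, 0], [-16.8, -13.4, 5, 0, 0, 6.8, 0], [-16.8, -13.4, 5, 0, 0, 6.8, 0]]}}

```text
time: 1.42
ee_pos: [0.482, -0.1332, 0.3002]
tool_rot: [-2.085, -2.349, -0.001]
contact_force: [1.1, 0.7, -1.0]
grip_width: 0.0001
gripper_force: 0.0
```

```bash
python3 - <<'E'
from h import *
f=lambda i:cv2.resize(i[:,:,::-1],None,fx=4,fy=4,interpolation=cv2.INTER_CUBIC)
c1,K1,T1=snap('scene');c2,K2,T2=snap('side')
cv2.imwrite('pics/m1.png',np.hstack([f(c1[115:255,245:345]),f(c2[115:255,240:340])]))
s=bot.observe(); p=s['ee_pos']; print(s['time'],p,s['tool_rot'],s['contact_force'],s['grip_width'])
m=R.from_rotvec(s['tool_rot']).as_matrix()
tip=p+m@[0,0,.019]; print(tip, proj(K1,T1,tip)-[245,115], proj(K2,T2,tip)-[240,115])
E
```

```text
1.5167 [ 0.48213359 -0.13259152  0.30027309] [-2.08304768e+00 -2.35092405e+00 -8.17047251e-04] [-0.3502114   0.11551783 -0.53201241] 3.880733986154895e-05
[ 0.48213183 -0.13257675  0.2812731 ] [68.26973086 22.06302416] [62.76650278 44.76375373]
```

View pics/m1.png

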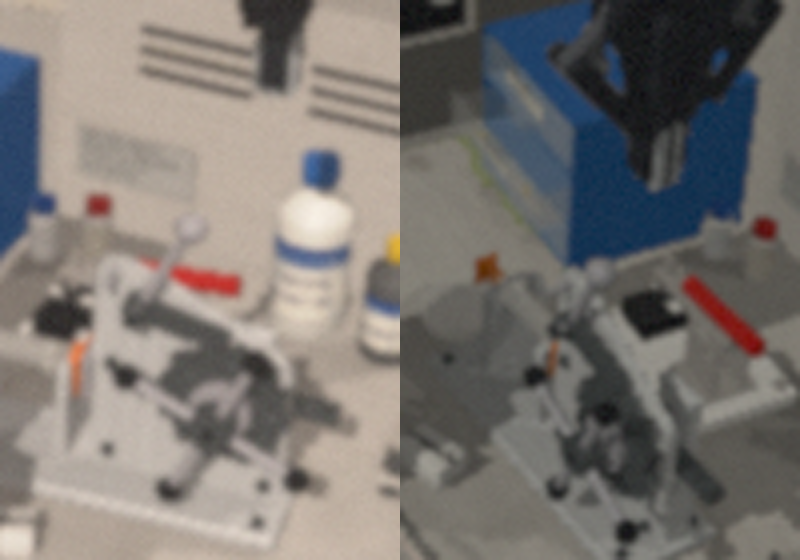

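Call:
{"api": "drive_tool", "payload": {"targets": [[0, 0, -2, 0, 0, 0, 0], [0, 0, -4, 0, 0, 0, 0], [0, 0, -6, 0, 0, 0, 0], [0, 0, -8, 0, 0, 0, 0], [0, 0, -9, 0, 0, 0, 0], [0, 0, -9.8, 0, 0, 0, 0], [0, 0, -9.8, 0, 0, 0, 0], [-0.1, 0.8, -9.8, 0, 0, 0, 0], [-0.2, 1.4, -9.8, 0, 0, 0, 0], [-0.2, 1.8, -9.8, 0, 0, 0, 0], [-0.3, 2.2, -9.8, 0, 0, 0, 0], [-0.3, 2.6, -9.8, 0, 0, 0, 0], [-0.4, 3.0, -9.8, 0, 0, 0, 0], [-0.4, 3.4, -9.8, 0, 0, 0, 0], [-0.5, 3.8, -9.8, 0, 0, 0, 0], [-0.5, 4.2, -9.8, 0, 0, 0, 0]]}}

```text
time: 2.85
ee_pos: [0.4768, -0.0916, 0.2023]
tool_rot: [-2.086, -2.349, 0.0]
contact_force: [-0.4, -0.8, -0.2]
grip_width: -0.0002
gripper_force: 0.1
```

Call:
{"api": "drive_tool", "payload": {"targets": [[0, 0.4, 0, 0, 0, 0, 0], [-0.1, 0.8, 0, 0, 0, 0, 0], [-0.1, 1.2, 0, 0, 0, 0, 0], [-0.2, 1.6, 0, 0, 0, 0, 0], [-0.2, 2.0, 0, 0, 0, 0, 0], [-0.3, 2.4, 0, 0, 0, 0, 0], [-0.3, 2.6, 0, 0, 0, 0, 0], [-0.3, 2.6, 0, 0, 0, 0, 0], [-0.3, 2.6, 0, 0, 0, 0, 0], [-0.2, 2.0, 0, 0, 0, 0, 0], [-0.1, 1.0, 0, 0, 0, 0, 0], [0, 0, 0, 0, 0, 0, 0], [0.1, -1.0, 1, 0, 0, 0, 0], [0.3, -2.5, 3, 0, 0, 0, 0], [0.5, -4.2, 5, 0, 0, 0, 0], [0.5, -4.2, 6, 0, 0, 0, 0], [0.5, -4.2, 6, 0, 0, 0, 0]]}}

```text
time: 4.27
ee_pos: [0.4833, -0.1371, 0.2645]
tool_rot: [2.088, 2.341, 0.003]
contact_force: [0.0, -0.5, 0.1]
grip_width: 0.0001
gripper_force: 0.0
```

```bash
cat > look.py <<'E'
from h import *
import sys
f=lambda i:cv2.resize(i[:,:,::-1],None,fx=4,fy=4,interpolation=cv2.INTER_CUBIC)
c1,K1,T1=snap('scene');c2,K2,T2=snap('side')
cv2.imwrite('pics/'+sys.argv[1],np.hstack([f(c1[115:255,245:345]),f(c2[115:255,240:340])]))
H=np.array([.4552,-.1224,.0847]); ey=np.array([-.119,.993,0]); ex=np.array([.993,.119,0])
s=bot.observe(); d=s['ee_pos']-H; print(s['time'],s['ee_pos'],'tip in press',d@ex,d@ey,s['ee_pos'][2]-.019,s['contact_force'])
for nm,c,K,T,o in(('scene',c1,K1,T1,(245,115)),('side',c2,K2,T2,(240,115))):
    for nn,P in(('down',(.025,.025,.108)),('off',(.025,.089,.102))):
        print(nm,nn,((proj(K,T,H+P[0]*ex+P[1]*ey+[0,0,P[2]])-o)*4).round())
E
python3 look.py m2.png
```

```text
4.3667 [ 0.48173527 -0.13469863  0.26213983] tip in press 0.024885981739112256 -0.015370238871202533 0.24313983040395984 [-0.66724457 -0.22055278 -0.11410292]
scene down [189. 225.]
scene off [ 74. 212.]
side down [199. 272.]
side off [136. 221.]
```

View pics/m2.png

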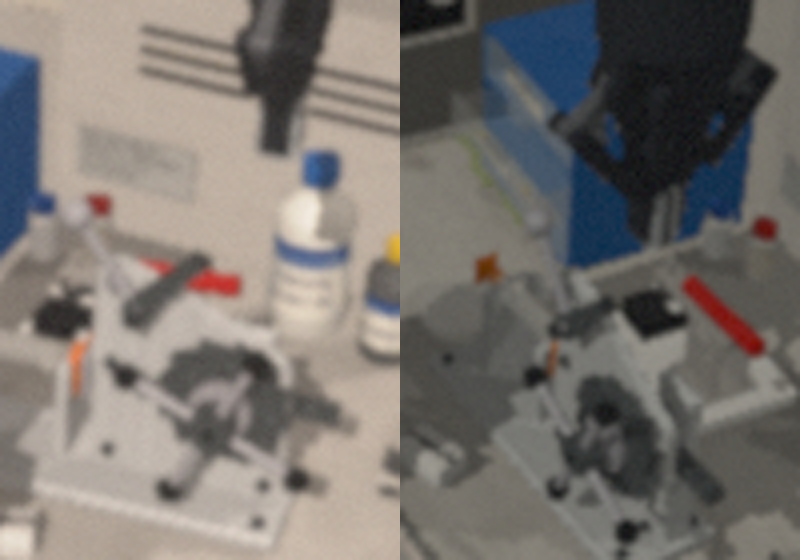

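Thrown off: the knob is at (77,210) in the scene half and (137,222) in the side half, both matching the "off" prediction. The wheel has not moved. Now the spoke ball.

Call:
{"api": "drive_tool", "payload": {"targets": [[-1, -2, 0, 0, 0, 0, 0], [-2, -4, 0, 0, 0, 0, 0], [-2.7, -4.8, -1, 0, 0, 0, 0], [-2.7, -4.8, -3, 0, 0, 0, 0], [-2.7, -4.8, -5, 0, 0, 0, 0], [-2.7, -4.8, -7, 0, 0, 0, 0], [-2.7, -4.8, -9, 0, 0, 0, 0], [-2.7, -4.8, -10.5, 0, 0, 0, 0], [-2.7, -4.8, -11.2, 0, 0, 0, 0], [-2.7, -4.8, -11.2, 0, 0, 0, 0], [-2.8, -3.8, -11.2, 0, 0, 0, 0], [-2.9, -3.3, -11.2, 0, 0, 0, 0], [-2.9, -3.0, -11.2, 0, 0, 0, 0]]}}

```text
time: 5.45
ee_pos: [0.4532, -0.1629, 0.1511]
tool_rot: [2.084, 2.35, 0.001]
contact_force: [-1.8, -2.2, 1.7]
grip_width: -0.0002
gripper_force: 1.7
```

Call:
{"api": "drive_tool", "payload": {"targets": [[0, 0.2, 0, 0, 0, 0, 0], [0, 0.4, 0, 0, 0, 0, 0], [-0.1, 0.6, 0, 0, 0, 0, 0], [-0.1, 0.8, 0, 0, 0, 0, 0], [-0.1, 1.0, 0, 0, 0, 0, 0], [-0.1, 1.2, 0, 0, 0, 0, 0], [-0.2, 1.4, 0, 0, 0, 0, 0], [-0.2, 1.6, 0, 0, 0, 0, 0], [-0.2, 1.8, 0, 0, 0, 0, 0], [-0.2, 2.0, 0, 0, 0, 0, 0], [-0.3, 2.2, 0, 0, 0, 0, 0], [-0.3, 2.4, 0, 0, 0, 0, 0], [-0.3, 2.5, 0, 0, 0, 0, 0], [-0.3, 2.5, 0, 0, 0, 0, 0]]}}

```text
time: 6.62
ee_pos: [0.4496, -0.1384, 0.1502]
tool_rot: [-2.084, -2.349, 0.0]
contact_force: [0.5, -1.9, 0.4]
grip_width: 0.0002
gripper_force: 0.7
```

```bash
python3 look.py m3.png; python3 - <<'E'
from h import *
H=np.array([.4552,-.1224,.0847]); ey=np.array([-.119,.993,0])
for nm,o in(('scene',(245,115)),('side',(240,115))):
    c,K,T=snap(nm)
    for w in(-.3,-.35,-.4,-.45,-.5):
        a=np.radians(18)+w; r=[((proj(K,T,H+.054*(-np.sin(a+k*np.pi/2)*ey+np.array([0,0,np.cos(a+k*np.pi/2)])))-o)*4).round() for k in range(4)]
        print(nm,w,*r)
E
```

```text
6.7167 [ 0.44960536 -0.13844648  0.15011101] tip in press -0.00746500676723043 -0.015268397400596614 0.13111101092811878 [ 0.50762126 -0.88871136  1.14474684]
scene down [189. 225.]
scene off [ 74. 212.]
side down [199. 272.]
side off [136. 221.]
scene -0.3 [216. 345.] [305. 448.] [201. 501.] [114. 402.]
scene -0.35 [211. 344.] [305. 445.] [206. 502.] [114. 406.]
scene -0.4 [206. 343.] [305. 440.] [210. 503.] [114. 410.]
scene -0.45 [201. 342.] [305. 436.] [215. 504.] [115. 414.]
scene -0.5 [196. 342.] [305. 432.] [220. 504.] [115. 418.]
side -0.3 [183. 385.] [231. 510.] [173. 513.] [128. 396.]
side -0.35 [180. 382.] [231. 507.] [176. 515.] [128. 399.]
side -0.4 [178. 380.] [232. 504.] [178. 518.] [128. 402.]
side -0.45 [175. 377.] [232. 500.] [181. 521.] [128. 406.]
side -0.5 [172. 375.] [232. 496.] [183. 523.] [129. 409.]
```

View pics/m3.png

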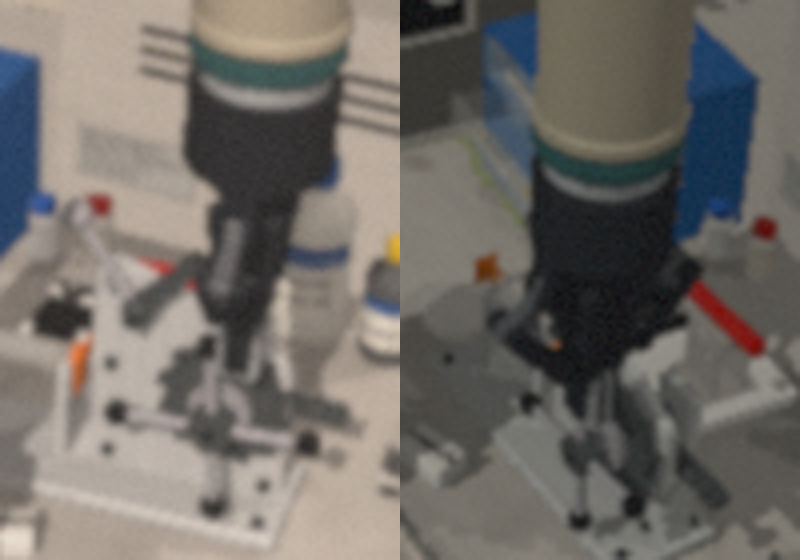

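Top ball at (210,343), left (115,411), right (307,442) and bottom (212,505) put the wheel at about −0.39. Another 4 mm gives about −0.465. After that I back off to the right and go up.

Call:
{"api": "drive_tool", "payload": {"targets": [[0, 0.1, 0, 0, 0, 0, 0], [0, 0.2, 0, 0, 0, 0, 0], [0, 0.3, 0, 0, 0, 0, 0], [0, 0.4, 0, 0, 0, 0, 0], [0, 0.4, 0, 0, 0, 0, 0], [0, 0.4, 0, 0, 0, 0, 0], [0, 0, 0, 0, 0, 0, 0], [0.1, -1, 0, 0, 0, 0, 0], [0.3, -2.5, 0, 0, 0, 0, 0], [0.3, -2.5, 2, 0, 0, 0, 0], [0.3, -2.5, 5, 0, 0, 0, 0], [0.3, -2.5, 8, 0, 0, 0, 0], [0.3, -2.5, 11, 0, 0, 0, 0], [0.3, -2.5, 13, 0, 0, 0, 0], [0.3, -2.5, 13, 0, 0, 0, 0], [0.3, -2.5, 13, 0, 0, 0, 0]]}}

```text
time: 8.15
ee_pos: [0.4539, -0.1646, 0.2814]
tool_rot: [2.084, 2.347, 0.003]
contact_force: [-0.0, 0.6, -0.9]
grip_width: 0.0002
gripper_force: 0.0
```

```bash
python3 look.py m4.png; python3 - <<'E'
from h import *
# measure dark ball centroids near the expected places
H=np.array([.4552,-.1224,.0847]); ey=np.array([-.119,.993,0])
for nm in('scene','side'):
    c,K,T=snap(nm); g=cv2.cvtColor(c,cv2.COLOR_RGB2GRAY).astype(float)
    for k,n in((1,'right'),(2,'bottom'),(3,'left')):
        a=np.radians(18)-.46+k*np.pi/2; u=proj(K,T,H+.054*(-np.sin(a)*ey+np.array([0,0,np.cos(a)])))
        x0,y0=np.round(u).astype(int); w=g[y0-5:y0+6,x0-5:x0+6]; W=np.clip(75-w,0,None)
        yy,xx=np.mgrid[y0-5:y0+6,x0-5:x0+6]; m=np.array([(W*xx).sum(),(W*yy).sum()])/W.sum()
        # cast onto the spoke plane
        o,d=ray(K,T,*m); ex=np.array([.993,.119,0]); P=o+d*((H-o)@ex)/(d@ex)-H
        ang=np.arctan2(-P@ey,P[2])-np.radians(18)-k*np.pi/2; print(nm,n,m.round(1),np.linalg.norm(P).round(4),((ang+np.pi)%(2*np.pi)-np.pi).round(3))
E
```

```text
8.25 [ 0.45251104 -0.16403498  0.27956041] tip in press -0.007624705081561245 -0.041023552651572696 0.26056041151536335 [ 0.59912994  0.37319366 -1.03897368]
scene down [189. 225.]
scene off [ 74. 212.]
side down [199. 272.]
side off [136. 221.]
scene right [321.5 224.4] 0.0544 -0.439
scene bottom [299.5 242.1] 0.057 -0.479
scene left [273.6 219. ] 0.0544 -0.474
side right [298.7 238.3] 0.0576 -0.573
side bottom [285.4 245.8] 0.0554 -0.464
side left [272.  216.1] 0.0545 -0.432
```

View pics/m4.png

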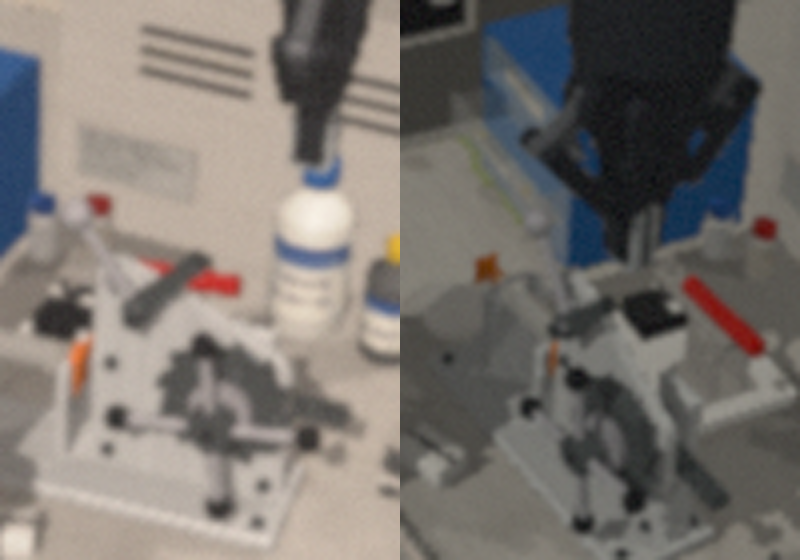

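Wheel at about −0.46, pawl still off. Next: over to the left of the knob, then tip it right past balance.

Call:
{"api": "drive_tool", "payload": {"targets": [[0.3, 2, 0, 0, 0, 0, 0], [0.6, 5, 0, 0, 0, 0, 0], [0.9, 8, 0, 0, 0, 0, 0], [1.1, 11, 0, 0, 0, 0, 0], [1.2, 14, 0, 0, 0, 0, 0], [1.3, 16.2, 0, 0, 0, 0, 0], [1.3, 16.2, 0, 0, 0, 0, 0], [1.3, 16.2, -2, 0, 0, 0, 0], [1.3, 16.2, -4, 0, 0, 0, 0], [1.3, 16.2, -6, 0, 0, 0, 0], [1.3, 16.2, -7.5, 0, 0, 0, 0], [1.3, 16.2, -8.2, 0, 0, 0, 0], [1.3, 16.2, -8.2, 0, 0, 0, 0]]}}

```text
time: 9.43
ee_pos: [0.4646, -0.0025, 0.1964]
tool_rot: [-2.084, -2.346, 0.005]
contact_force: [-0.6, -1.1, 0.7]
grip_width: -0.0001
gripper_force: 0.0
```

Call:
{"api": "drive_tool", "payload": {"targets": [[0, -0.4, 0, 0, 0, 0, 0], [0.1, -0.8, 0, 0, 0, 0, 0], [0.1, -1.1, 0, 0, 0, 0, 0], [0.2, -1.4, 0, 0, 0, 0, 0], [0.2, -1.7, 0, 0, 0, 0, 0], [0.2, -2.0, 0, 0, 0, 0, 0], [0.3, -2.3, 0, 0, 0, 0, 0], [0.3, -2.6, 0, 0, 0, 0, 0], [0.4, -2.9, 0, 0, 0, 0, 0], [0.4, -3.2, 0, 0, 0, 0, 0], [0.4, -3.5, 0, 0, 0, 0, 0], [0.5, -3.8, 0, 0, 0, 0, 0], [0.5, -4.0, 0, 0, 0, 0, 0], [0.5, -4.0, 0, 0, 0, 0, 0], [0.5, -4.0, 0, 0, 0, 0, 0], [0.4, -3, 0, 0, 0, 0, 0], [0.2, -1, 1, 0, 0, 0, 0], [0, 0, 4, 0, 0, 0, 0], [0, 0, 6, 0, 0, 0, 0], [0, 0, 7, 0, 0, 0, 0]]}}

```text
time: 11.1
ee_pos: [0.4669, 0.0002, 0.2706]
tool_rot: [2.081, 2.351, 0.005]
contact_force: [0.2, -0.4, -1.2]
grip_width: -0.0
gripper_force: 0.0
```

```bash
python3 look.py m5.png
```

```text
11.2 [ 0.46709225 -0.00067879  0.27002506] tip in press 0.026293828573691863 0.11945398418120841 0.2510250556281855 [-0.12221388  0.3747271  -0.51552023]
scene down [189. 225.]
scene off [ 74. 212.]
side down [199. 272.]
side off [136. 221.]
```

View pics/m5.png

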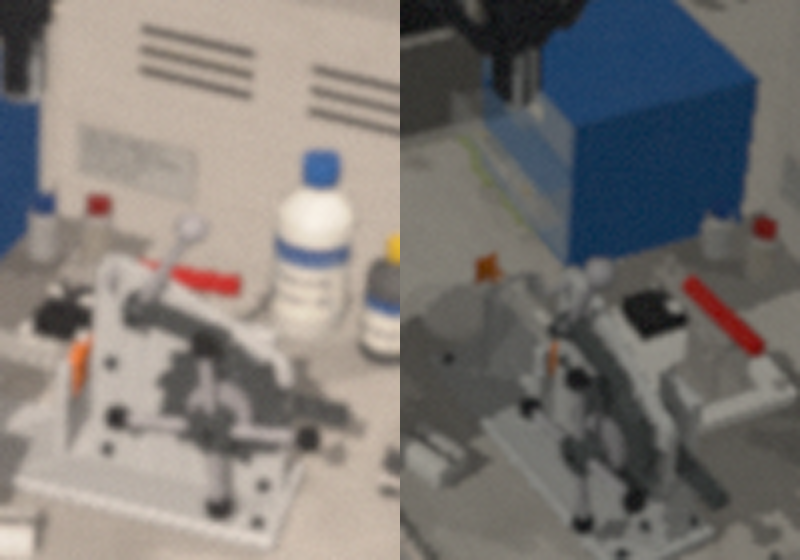

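The knob is back at (191,228) and the wheel spokes have not moved. I'll check it against the original lowered position to tell fully down from riding on a tooth; a tooth would show as about 11 px.

```bash
python3 - <<'E'
import cv2
a=cv2.imread('pics/m1.png');b=cv2.imread('pics/m5.png');c=cv2.imread('pics/m4.png')
for n,(x,y,r) in dict(knob_scene=(190,229,20),knob_side=(598,271,18)).items():
    t=a[y-r:y+r,x-r:x+r]; m=cv2.matchTemplate(b[y-r-25:y+r+25,x-r-25:x+r+25],t,cv2.TM_CCOEFF_NORMED); _,v,_,l=cv2.minMaxLoc(m); print(n,v,l[0]-25,l[1]-25)
for n,(x,y,r) in dict(left=(117,416,18),bottom=(218,505,18),right=(307,438,18)).items():
    t=c[y-r:y+r,x-r:x+r]; m=cv2.matchTemplate(b[y-r-15:y+r+15,x-r-15:x+r+15],t,cv2.TM_CCOEFF_NORMED); _,v,_,l=cv2.minMaxLoc(m); print(n,v,l[0]-15,l[1]-15)
E
```

```text
knob_scene 0.9733694195747375 0 0
knob_side 0.9945012331008911 0 0
left 0.9987732768058777 0 0
bottom 0.9979459047317505 0 0
right 0.996904194355011 0 0
```

The pawl is fully down, with zero pixel shift of the knob from its original lowered position. The wheel is one notch back, and the robot is clear of the press.

```bash
python3 -c "
from bench import bot
print(bot.job_done())"
```

```text
the job is handed in; nothing more can be done
None
```

Job handed in at about 11 s: the pawl was thrown off, the wheel pushed back one notch (to about −0.46 rad by camera), the pawl tipped back fully down in that notch, and the robot left clear of the press.

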